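# Bring the milk jug's bay round to the roller track

## Robot

A 7-joint arm with a two-finger parallel gripper is mounted at the origin on the work surface. World frame = base frame: x ahead of the robot, y to its left, z up, the work surface at z = 0. Lengths are in m, angles in rad, forces in N, time in s.
With the tool pointing down it reaches from about 0.425 to 0.95 m from the base axis. Payload 4.7 kg.
Tool frame: the origin (TCP) lies midway between the tips of the shut fingers; the grasp point (between the pads) lies 19 mm behind it; z points along the fingers, y is the line along which they close (so a half turn about z gives the same grasp; the last joint's range is limited). The gripper opens to 87 mm and grips with 3 to 60 N. Pads are 19 mm wide; open, the fingers measure 117 mm over their backs; the gripper's body (75 mm by 190 mm) begins 51 mm behind the grasp point.
Start: joints at [-1.182, 0.469, -0.049, 1.532, 0.024, 1.141, -0.082], TCP at [0.274, 0.617, 0.187] pointing down, gripper open.
Joint ranges: [-2.59, 2.59], [-0.33, 1.99], [-1.39, 1.29], [0.1, 2.45], [-1.04, 4.18], [0.21, 1.99], [-2.66, 2.66]. Speed limits (rad/s): [2.57, 2.57, 3.14, 3.14, 3.14, 3.14, 3.14].

## Interface

Orientations are given as a unit quaternion [x, y, z, w].
In Python, from plant import readout, cams, job, nets gives the robot as it stands.
- The arm moves only by the tool carry_out, never from a script. Its argument "steps" is a list that holds one entry, the list of rows, each a list of 6 numbers: the shift along the tool's x, y, z in m, then the turn, a rotation vector about the tool's x, y, z in degrees. In form: [[[tx, ty, tz, wx, wy, wz], ...]]. A call has exactly 5 rows; each row shifts and turns the commanded pose from where the row before left it, along the tool's axes as they then stand; what a row does not reach is not made up. A row lasts 1/10 s, in which the tool goes at most 50 mm and 8.59 degrees, less where a joint would pass 70% of its speed; a pose out of reach is approached as far as the arm can. A call is refused whole if a number of a shift passes 0.05 or a number of a turn 8.59, either way. A call with a gripper value outside its range is refused whole. "grip" is the finger opening in m, from 0 to 0.087, set as the call begins (left out, the last holds). The fingers move at their own pace and stop on an object; the grip force is fixed at half the most. Time passes only in rows, so rows that do not move let the fingers close, or fill a call up. It gives the time, the measured TCP pose, the force, the opening and the grip force at its end, in the units of the state.
- readout.read_state(): the state, without advancing time (a new reading comes with each control period).
- cams.camera(name): name is "scene" or "top"; returns the picture (384x512x3 uint8, red, green, blue); there is no depth.
- cams.get_calibration(name): a dict with "vfov" (degrees; the focal length in pixels is half the picture's height over the tangent of half this angle, whatever the lens; pixels are square), "cx", "cy" (the principal point, pixels), "T" (4x4, takes a point from camera to world coordinates). Camera axes: x right, y down, z forward; pixel columns grow to the right and rows downward; lengths in m; the calibration is good to about 2 mm. A picture is of the moment at which its call begins. get_calibration takes no time and is no camera call.
- job.finish_job(): hands the job in; it is judged then, once.
Trained networks look in the newest picture that a camera, given by its name, has taken for a name from the list of things; names that differ only in an ending like _2 or _b are one class to them, and where a whole thing is asked for, a point or a joint stands for the part that bears it (a point fixed in the world has none). Each returns a list of dicts, best first, with "p" (0 to 1); they miss things now and then, are a little off and sometimes report something else, mostly with a low value. They report only what shows in the picture. A call takes as long as a camera call. They do not tell look-alikes from the thing itself.
- nets.find_in(camera, label): "position" ([x, y, z] in m, in world coordinates, good to about 4 mm: the middle of the surface that is visible of it).
- nets.cut_out(camera, label): "pixels" (384x512 bool, what is visible of it).
- nets.mark_of(camera, label): "position" ([x, y, z] in m, in world coordinates, good to about 4 mm: a listed point, or the origin of a listed thing).
The state is a dict: "clock": time; "joint_positions": joint angles; "joint_vel": joint speeds; "tau": joint torques, N m; "tool_pos": TCP position; "tcp_rot": TCP orientation; "wrist_force": force on the tool from outside, world axes, zero at the start; "wrist_torque": the same for the moment, N m; "opening": opening from 0.0 (shut) to 1.0 (fully open); "gripper_force": force on a finger pad.
Only numpy, scipy, OpenCV 4.12 (cv2) and the standard library are available. Lean on these libraries where they do the work, as an engineer would, in place of code of your own. Each camera call takes 0.05 s, during which the arm holds its last target. There are 200 camera calls.

## Task

Turn the crockery carousel by gently pushing its protruding spokes with a fingertip, never taking a spoke between the fingers and without spinning it fast, until the bay with the milk jug (the one piece there with a handle) squarely faces the roller track. Turn it either way and leave it at rest there; do not touch or lift the crockery in the bays, which must all stay upright in their bays, and leave the other kitchenware on the table where it is.

Things in the scene. Friction and masses are not known exactly. Their poses are not given: they have to be found in the camera images.
- stand: fixed stand: dark round foot, 210 mm diameter, under the turntable, with a low flat metal roller track 132 mm wide from 130 to 301 mm from the turning axis, at most 26 mm high. Origin on the table on the carousel's vertical turning axis; its level +x axis points out along the middle of the track; z up. Placed and turned differently each time
- carousel: turntable on the stand: grey disc, 240 mm diameter, its top 30 mm above the table, crossed by two upright plywood boards making four quarter bays; a steel hub, 28 mm diameter, reaches 84 mm above the table. Origin on the axis, 18 mm above the table. Its +x, +y, -x, -y each run out along a spoke, bay middles halfway between; a bay squarely faces the track when its middle lies along the stand's +x
- spoke (a point): outer end of one of four like spokes, along the carousel's +x, +y, -x, -y (this one +x), at mid height, 172 mm from the axis. Spokes are the board ends: 10 mm thick, 30 to 80 mm above the table, 52 mm beyond the disc's edge; bare table or track below. Turns endlessly both ways, 1.5 to 3 N pushed slowly at a spoke, and stays where left
- jug: the milk jug: small white open jug with a small spout, 60 mm high, 54 mm in diameter, with a loop handle reaching 44 mm from its middle at +y; loose, 0.13 kg. Origin at the centre of its underside; it stands on the disc in the middle of one bay, about 82 mm from the axis; never in the bay at the track at the start
- sugar_bowl: white round closed sugar bowl with a lid knob, 58 mm in diameter, 56 mm high, loose in another bay; origin under its middle
- shaker: white conical shaker, 42 mm in diameter, 61 mm high, loose in another bay; origin under its middle
- ramekin: white low open dish, 64 mm in diameter, 34 mm high, loose in the bay that starts at the track; origin under its middle
- track_bay (a point): point on the disc's top level, 82 mm from the axis along the stand's +x: the middle of the bay that faces the roller track; fixed to the stand
- pot: steel saucepan with lid and two side handles, 120 mm in diameter, 80 mm high, loose on the table at the left; origin under its middle; to be left alone
- mixing_bowl: amber glass bowl, 150 mm in diameter, 75 mm high, loose on the table at the right; origin under its middle; to be left alone
- mug: terracotta mug, 76 mm in diameter, 90 mm high, loose on the table at the right; origin under its middle; to be left alone
- flask: white shaker bottle with an orange cap, 68 mm in diameter, 160 mm high, loose on the table at the left; origin under its middle; to be left alone
Not all that is in view belongs to the job. Leave any brown or turquoise look-alike of the sugar_bowl alone.

How it is judged:
At the end, for the whole second after the job is handed in: The milk jug stands within 45 mm of the track-bay point, the bay faces the track within 0.12 rad (7 degrees), the carousel is at rest, and all four pieces of crockery stand upright and at rest on the disc (horizontal distance between jug and track_bay below 0.045 m and angle between the x axis of carousel and the x axis of stand, either way round between 0.665 and 0.905 rad and angular speed of carousel below 0.05 rad/s and angle between each of jug, sugar_bowl, shaker, ramekin's own z axis and vertical below 0.15 rad and linear speed of each of jug, sugar_bowl, shaker, ramekin below 0.02 m/s and horizontal distance between each of jug, sugar_bowl, shaker, ramekin and carousel below 0.115 m and height (world z) of jug between 0.02 and 0.04 m and height (world z) of sugar_bowl between 0.02 and 0.04 m and height (world z) of shaker between 0.02 and 0.04 m and height (world z) of ramekin between 0.02 and 0.04 m); the robot touches nothing.
It fails at once if crockery in the bays is touched by the robot (contact force between any of the fingers, the arm and jug above 1 N or contact force between any of the fingers, the arm and sugar_bowl above 1 N or contact force between any of the fingers, the arm and shaker above 1 N or contact force between any of the fingers, the arm and ramekin above 1 N).
It fails at once if crockery in the bays is lifted more than 15 mm or tipped (height (world z) of any of jug, sugar_bowl, shaker, ramekin above 0.045 m or angle between any of jug, sugar_bowl, shaker, ramekin's own z axis and vertical above 0.4 rad).
It fails at once if a spoke is taken between the fingers (the grasp point enters a board), or pushed by the arm or gripper's body instead of the fingers (contact force between the arm and carousel above 3 N or (height (world z) of the grasp point below 0.092 m and horizontal distance between the grasp point and carousel below 0.175 m and (x of the grasp point in the frame of carousel between -0.0045 and 0.0045 m or y of the grasp point in the frame of carousel between -0.0045 and 0.0045 m))).
It fails at once if the carousel is spun faster than 3 rad/s (angular speed of carousel above 3 rad/s).
It fails at once if other kitchenware on the table is moved more than 20 mm (distance of any of pot, mixing_bowl, mug, flask from where it was at the start of the episode above 0.02 m).
It also fails if it takes over 72 s, if anything falls off the work surface, if the arm or the gripper's body presses on something with over 40 N, if the wrist force passes 120 N, or if a joint passes its speed limit or range.

## Working session

There is one attempt and no reset: what is moved stays moved. The work goes in short steps, Python scripts to look and compute and a tool call to move; the robot and the scene stay as the last step left them, time stands still between calls to the robot, and variables do not carry over. Pictures are saved under pics/ and viewed, at most 10 in all, crops included, and the job is handed in when it is done.

Besides the shell and the picture viewer there is one more tool, called after "Call:" in YAML: its name, and indented under it one key for each argument. carry_out: Moves the arm, as the interface text tells. Its arguments: {"type":"object","properties":{"steps":{"type":"array"},"grip":{"type":"number"}},"required":["steps"]}

```bash
mkdir -p pics; python3 - <<'E'
from plant import readout,cams,nets
import cv2,numpy as np
for c in ("scene","top"):
    im=cams.camera(c); cv2.imwrite(f"pics/{c}0.png",cv2.cvtColor(im,cv2.COLOR_RGB2BGR))
    k=cams.get_calibration(c);print(c,k["vfov"],np.round(k["T"][:3,3],3))
for l in ["stand","carousel","spoke","jug","ramekin","sugar_bowl","shaker","track_bay","pot","mixing_bowl","mug","flask"]:
    print(l,[(np.round(d["position"],3).tolist(),round(d["p"],2)) for d in nets.mark_of("top",l)][:5])
s=readout.read_state();print(s["clock"],s["tool_pos"],s["tcp_rot"],s["opening"])
E
```

```text
scene 57.160331606294385 [1.32  0.12  0.705]
top 48.690022657677495 [0.293 0.009 1.599]
stand [([0.589, 0.072, -0.002], 0.82)]
carousel [([0.59, 0.07, 0.021], 0.8)]
spoke [([0.738, 0.156, 0.051], 0.79)]
jug [([0.504, 0.086, 0.028], 0.58)]
ramekin [([0.666, 0.058, 0.028], 0.8)]
sugar_bowl [([0.51, -0.186, 0.003], 0.71), ([0.625, -0.181, -0.003], 0.71), ([0.575, -0.004, 0.03], 0.52)]
shaker [([0.601, 0.151, 0.026], 0.57)]
track_bay [([0.673, 0.055, 0.032], 0.82), ([0.667, 0.059, 0.028], 0.37)]
pot [([0.421, 0.457, -0.0], 0.64), ([0.668, 0.057, 0.028], 0.37)]
mixing_bowl [([0.576, -0.467, 0.001], 0.84)]
mug [([0.391, -0.418, 0.001], 0.92)]
flask [([0.615, 0.468, 0.001], 0.62)]
0.7 [0.27386561 0.61695759 0.1867745 ] [ 2.07406959e-01  9.78254748e-01  2.97662824e-05 -2.42827405e-06] 1.0036936543685226
```

View pics/top0.png

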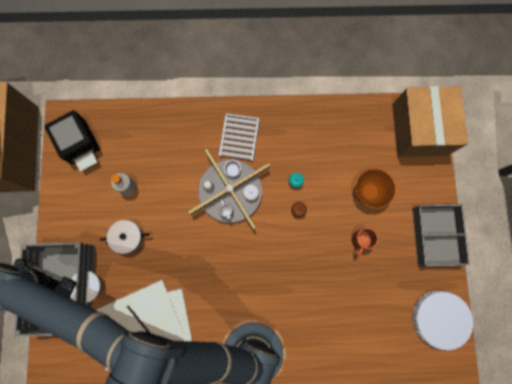

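View pics/scene0.png

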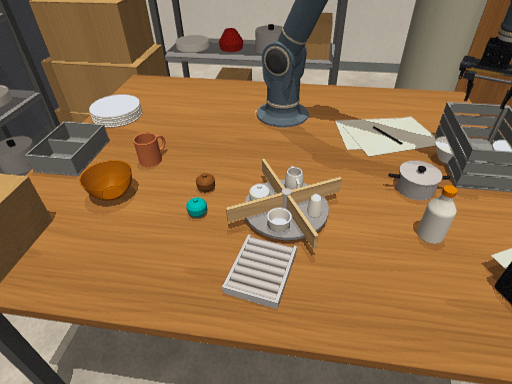

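The top view shows the hub at about (231,190), with the track beyond it at (240,137). The jug candidates are the white bay pieces: (227,212) jug, (250,191) sugar bowl, (233,169) ramekin and (208,185) shaker. Only the one nearest the robot, at scene (294,178), seems to have a handle. I'll check that in a crop and measure the angles.

```bash
cat > h.py <<'E'
from plant import readout,cams,nets
import cv2,numpy as np
def proj(c,P):
    k=cams.get_calibration(c);f=192/np.tan(np.radians(k["vfov"]/2))
    p=(np.asarray(P)-k["T"][:3,3])@k["T"][:3,:3]
    return f*p[:,0]/p[:,2]+k["cx"],f*p[:,1]/p[:,2]+k["cy"]
def toplane(c,uv,z):
    k=cams.get_calibration(c);f=192/np.tan(np.radians(k["vfov"]/2))
    d=np.c_[(uv[:,0]-k["cx"])/f,(uv[:,1]-k["cy"])/f,np.ones(len(uv))]@k["T"][:3,:3].T
    t=k["T"][:3,3];return t+d*((z-t[2])/d[:,2])[:,None]
def car(c="top",C=np.array([.59,.071])):
    """spoke angle (mod 90 deg): bright yellowish wood at board-top height, r 130..170mm"""
    im=cams.camera(c);g=im.astype(np.float32)
    th=np.radians(np.arange(0,360,.5));rs=np.arange(.128,.168,.003)
    P=np.array([[C[0]+r*np.cos(t),C[1]+r*np.sin(t),.08] for t in th for r in rs])
    u,v=proj(c,P);s=cv2.remap(g,u.astype(np.float32)[None],v.astype(np.float32)[None],1)[0].reshape(len(th),len(rs),3)
    return im,th,s.mean(1)
E
python3 - <<'E'
from h import *
im,th,s=car()
a=s[:,1]-0*s[:,2]; a=cv2.GaussianBlur(np.r_[a,a,a][None],(0,0),3)[0][720:1440]
print("G peaks",[(i/2,round(float(a[i]))) for i in range(720) if a[i]==max(a[np.arange(i-30,i+31)%720])])
m=nets.cut_out("top","stand")
C=np.array([.59,.071])
for d in m[:2]:
    v,u=np.nonzero(d["pixels"]);X=toplane("top",np.c_[u,v].astype(float),.024)[:,:2];r=np.linalg.norm(X-C,axis=1);X=X[r>.16]
    mu=X.mean(0)-C;print("p",d["p"],len(X),"track r,ang",np.linalg.norm(mu),np.degrees(np.arctan2(mu[1],mu[0])))
    rc=cv2.minAreaRect(X.astype(np.float32));print(rc)
for l in ["stand","carousel","spoke","jug","track_bay","ramekin"]:
  for c in ("top",) :
    print(l,[(np.round(d["position"],3).tolist(),round(d["p"],2)) for d in nets.mark_of(c,l)][:3])
sc=cams.camera("scene")
for l in ["stand","carousel","spoke","jug","track_bay"]:
    print("scene",l,[(np.round(d["position"],3).tolist(),round(d["p"],2)) for d in nets.mark_of("scene",l)][:3])
A=cv2.resize(im[125:245,180:310],(390,360),interpolation=cv2.INTER_CUBIC);B=cv2.resize(sc[150:270,220:350],(390,360),interpolation=cv2.INTER_CUBIC)
cv2.imwrite("pics/crop.png",cv2.cvtColor(np.hstack([A,B]),cv2.COLOR_RGB2BGR))
E
```

```text
G peaks [(10.0, 161), (30.0, 148), (85.0, 109), (120.5, 149), (142.5, 103), (191.0, 98), (211.0, 145), (263.5, 107), (300.0, 144), (326.5, 155)]
p 0.55 1329 track r,ang 0.22105760348515213 -10.233142856847858
((0.6785920858383179, 0.04708567261695862), (0.2504029870033264, 0.42653220891952515), 75.16849517822266)
stand [([0.589, 0.068, -0.002], 0.93)]
carousel [([0.589, 0.069, 0.02], 0.7), ([0.669, 0.055, 0.034], 0.58)]
spoke [([0.739, 0.153, 0.053], 0.63)]
jug [([0.507, 0.085, 0.028], 0.75)]
track_bay [([0.668, 0.06, 0.025], 0.67), ([0.673, 0.054, 0.031], 0.59)]
ramekin [([0.666, 0.061, 0.029], 0.62)]
scene stand [([0.591, 0.071, 0.001], 0.68)]
scene carousel [([0.588, 0.074, 0.017], 0.56)]
scene spoke [([0.735, 0.158, 0.056], 0.72)]
scene jug [([0.504, 0.088, 0.034], 0.68)]
scene track_bay [([0.665, 0.056, 0.034], 0.72), ([0.604, 0.154, 0.031], 0.31)]
```

View pics/crop.png

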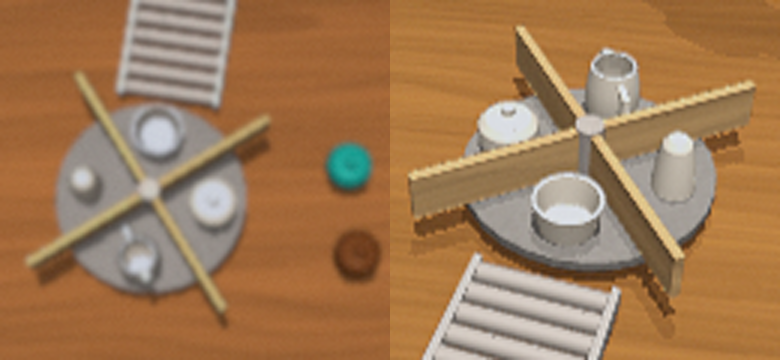

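The crop confirms the jug: the bay piece nearest the robot, at scene (294,178), is the only one with a handle. The turquoise and brown look-alikes are off the carousel. The spokes lie at 30.3° (mod 90) and the track at about -10°. The jug bay is at 165.3°, so it has to turn about -175°. I'll push the 120° spoke clockwise around the far side.

Call:
carry_out:
  steps:
    - [[-0.0374,-0.0311,0,0,0,0],[-0.0374,-0.0311,0,0,0,0],[-0.0374,-0.0311,0,0,0,0],[-0.0374,-0.0311,0,0,0,0],[-0.0374,-0.0311,0,0,0,0]]
  grip: 0

```text
clock: 1.9
tool_pos: [0.3824, 0.3972, 0.187]
tcp_rot: [0.207, 0.978, 0.0, 0.0]
wrist_force: [0.2, -0.1, -0.3]
opening: 0.63
gripper_force: 0.0
```

Call:
carry_out:
  steps:
    - [[-0.0374,-0.0311,0,0,0,0],[-0.0374,-0.0311,0,0,0,0],[-0.0374,-0.0311,0,0,0,0],[-0.0374,-0.0311,0,0,0,0],[-0.0374,-0.0311,0,0,0,0]]

```text
clock: 2.4
tool_pos: [0.4902, 0.1792, 0.1872]
tcp_rot: [0.207, 0.978, 0.0, 0.0]
wrist_force: [0.2, 1.2, 0.3]
opening: 0.172
gripper_force: 0.0
```

Call:
carry_out:
  steps:
    - [[0,0,0,0,0,-8],[0,0,0,0,0,-8],[0,0,0,0,0,-8],[0,0,0,0,0,-8],[0,0,0,0,0,-8]]

```text
clock: 2.9
tool_pos: [0.4895, 0.181, 0.1869]
tcp_rot: [-0.143, 0.99, 0.0, 0.0]
wrist_force: [-0.6, 0.0, -0.9]
opening: 0.006
gripper_force: 0.0
```

Call:
carry_out:
  steps:
    - [[0,0,0,0,0,-8],[0,0,0,0,0,-8],[0,0,0,0,0,-8],[0,0,0,0,0,-2],[0,0,0,0,0,0]]

```text
clock: 3.4
tool_pos: [0.4896, 0.181, 0.1869]
tcp_rot: [-0.359, 0.933, 0.0, 0.0]
wrist_force: [-0.4, -0.3, -1.0]
opening: 0.003
gripper_force: 0.0
```

Call:
carry_out:
  steps:
    - [[0,0,0.0274,0,0,0],[0,0,0.0274,0,0,0],[0,0,0.0274,0,0,0],[0,0,0.0274,0,0,0],[0,0,0.0274,0,0,0]]

```text
clock: 3.9
tool_pos: [0.4897, 0.1811, 0.0489]
tcp_rot: [-0.358, 0.934, 0.0, 0.0]
wrist_force: [-0.1, 0.5, -0.3]
opening: 0.008
gripper_force: 0.0
```

Call:
carry_out:
  steps:
    - [[-0.00785,-0.0002,0,0,0,3],[-0.00785,-0.0002,0,0,0,3],[-0.00785,-0.0002,0,0,0,3],[-0.00785,-0.0002,0,0,0,3],[-0.00785,-0.0002,0,0,0,3]]

```text
clock: 4.4
tool_pos: [0.5221, 0.2036, 0.0498]
tcp_rot: [-0.233, 0.973, 0.0, 0.0]
wrist_force: [-0.7, -0.5, 0.5]
opening: 0.007
gripper_force: 0.0
```

```bash
cat >> h.py <<'E'
def look(name=None):
    im,th,s=car()
    # woodlike light board: match narrow bright ridge with 4-fold symmetry
    a=np.minimum(s[:,0],1e9)-0;g=s.sum(1)/3
    b=g-0.5*(np.roll(g,14)+np.roll(g,-14))
    f=sum(np.clip(np.roll(b,-180*i),-20,40) for i in range(4))[:180]
    f=cv2.GaussianBlur(np.r_[f,f,f][None],(0,0),2)[0][180:360]
    o=np.argsort(-f)[:1]/2
    if name: cv2.imwrite(f"pics/{name}.png",cv2.cvtColor(cv2.resize(im[105:265,150:330],(720,640))[:600],cv2.COLOR_RGB2BGR))
    return o,f.max()
def st():
    s=readout.read_state();p=s["tool_pos"];a=np.degrees(np.arctan2(p[1]-.07,p[0]-.59))
    print(s["clock"],np.round(p,4),"ang %.1f r %.4f"%(a,np.hypot(p[1]-.07,p[0]-.59)),np.round(s["wrist_force"],1))
E
python3 -c "
from h import *
st();print(look('a'))
for l in ('spoke','jug'):print(l,[(np.round(d['position'],3).tolist(),round(d['p'],2)) for d in nets.mark_of('top',l)][:3])"
```

```text
4.4 [0.5221 0.2036 0.0498] ang 116.9 r 0.1499 [-0.7 -0.5  0.5]
(array([30.5]), np.float32(114.14893))
spoke [([0.738, 0.156, 0.05], 0.62)]
jug []
```

View pics/a.png

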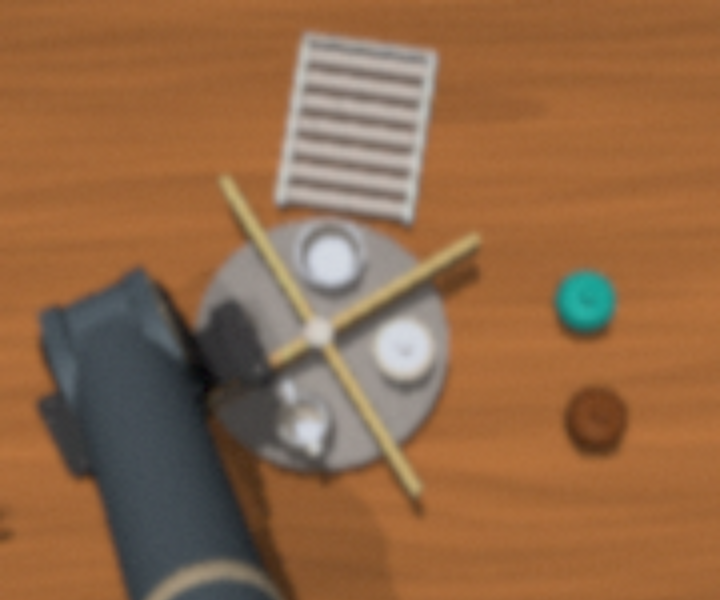

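```bash
python3 -c "
from h import *
im=cams.camera('scene');st()
C=np.array([.59,.07])
P=[[.5221,.2036,.05]]+[[.59+.172*np.cos(np.radians(120.5)),.07+.172*np.sin(np.radians(120.5)),z] for z in (.03,.08)]
print(np.round(proj('scene',P)))
print([(np.round(d['position'],3).tolist(),round(d['p'],2)) for d in nets.mark_of('scene','spoke')])
cv2.imwrite('pics/b.png',cv2.cvtColor(cv2.resize(im[130:280,200:390],(760,600),interpolation=cv2.INTER_CUBIC),cv2.COLOR_RGB2BGR))"
```

```text
4.6 [0.5214 0.2032 0.0496] ang 117.2 r 0.1498 [-0.4 -0.4  0.4]
[[333. 337. 339.]
 [189. 191. 178.]]
[([0.737, 0.159, 0.056], 0.97)]
```

View pics/b.png

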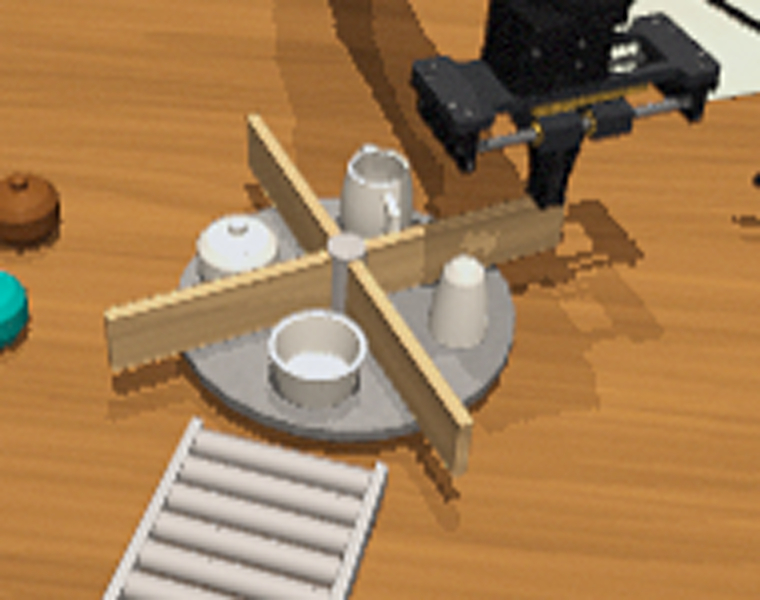

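```bash
python3 -c "
from h import *
f=lambda c,u,v,z:np.round(toplane(c,np.array([[u,v]],float),z)[0],3)
print('finger z.085',f('scene',337,181.3,.085),'z.11 ',f('scene',337.5,168,.11))
print('tip',f('scene',340.3,178.9,.08),'tipbot',f('scene',340,191,.03),'tip2',f('scene',317,236,.08),'tip3',f('scene',226.5,208.5,.08),'tip4',f('scene',263,159,.08),'hub',f('scene',286.5,192,.084))
print('top tips',[f('top',u,v,.08) for u,v in ((180+80/3,125+74/3),(180+268/3,125+122/3),(180+222/3,125+312/3),(180+29/3,125+264/3))],'hub',f('top',180+149/3,125+188/3,.084))
st()
"
```

```text
finger z.085 [0.527 0.21  0.085] z.11  [0.499 0.209 0.11 ]
tip [0.509 0.22  0.08 ] tipbot [0.502 0.226 0.03 ] tip2 [0.738 0.161 0.08 ] tip3 [ 0.675 -0.073  0.08 ] tip4 [ 0.442 -0.012  0.08 ] hub [0.592 0.075 0.084]
top tips [array([0.735, 0.151, 0.08 ]), array([ 0.668, -0.079,  0.08 ]), array([ 0.436, -0.016,  0.08 ]), array([0.5  , 0.214, 0.08 ])] hub [0.588 0.068 0.084]
4.65 [0.5213 0.203  0.0497] ang 117.3 r 0.1497 [-0.4 -0.5 -0.3]
```

```bash
python3 -c "
from h import *
im=cams.camera('scene')
u0,v0,k=305,145,10
o=cv2.cvtColor(cv2.resize(im[v0:v0+58,u0:u0+75],None,fx=k,fy=k,interpolation=cv2.INTER_CUBIC),cv2.COLOR_RGB2BGR)
def line(P,c):
    u,v=proj('scene',P);q=[(int((a-u0+.5)*k),int((b-v0+.5)*k)) for a,b in zip(u,v)];cv2.line(o,q[0],q[1],c,1);print(q)
t=readout.read_state()['tool_pos'];line([t,t+[0,0,.07]],(0,0,255))
C=np.array([.59,.071]);a=np.radians(120.5);d=np.array([np.cos(a),np.sin(a)])
for z in (.03,.08): line([[*(C+.172*d),z],[*(C+.06*d),z]],(0,255,0))
cv2.imwrite('pics/c.png',o)"
```

```text
[(282, 447), (314, 253)]
[(330, 463), (-9, 560)]
[(353, 330), (3, 426)]
```

View pics/c.png

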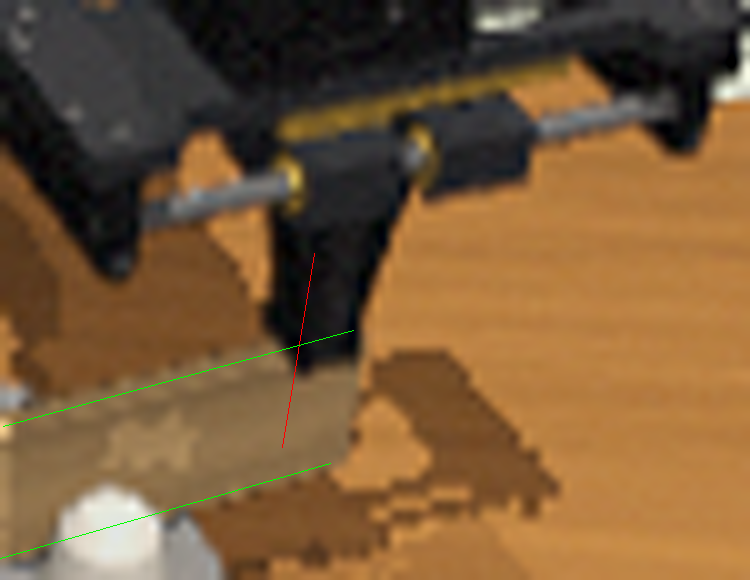

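```bash
python3 -c "
from h import *
for c,pts in (('top',[(207,150),(269,166),(254,228),(233,169),(250,191)]),('scene',[(317,236),(227,209),(263,159),(341,179),(278,218),(316,205)])):
    a=cv2.cvtColor(cv2.imread(f'pics/{c}0.png'),cv2.COLOR_BGR2GRAY).astype(np.float32);b=cv2.cvtColor(cams.camera(c),cv2.COLOR_RGB2GRAY).astype(np.float32)
    for u,v in pts:
        T=a[v-8:v+9,u-8:u+9];S=cv2.matchTemplate(b[v-16:v+17,u-16:u+17],T,cv2.TM_CCOEFF_NORMED);_,m,_,l=cv2.minMaxLoc(S);print(c,(u,v),round(m,2),l[0]-8,l[1]-8)
im=cams.camera('scene');print(im[173:186,338]);st();print(readout.read_state()['joint_positions'])
"
```

```text
top (207, 150) 0.99 0 0
top (269, 166) 1.0 0 0
top (254, 228) 0.99 0 0
top (233, 169) 1.0 0 0
top (250, 191) 1.0 0 0
scene (317, 236) 0.99 0 0
scene (227, 209) 1.0 0 0
scene (263, 159) 1.0 0 0
scene (341, 179) 0.29 8 0
scene (278, 218) 1.0 0 0
scene (316, 205) 0.95 0 0
[[ 25  18  17]
 [ 29  26  26]
 [ 28  31  31]
 [ 28  24  26]
 [ 34  29  30]
 [ 28  27  28]
 [ 29  27  29]
 [ 26  26  20]
 [ 83  65  49]
 [135 106  72]
 [138 109  72]
 [138 111  75]
 [143 114  79]]
4.85 [0.5214 0.203  0.0498] ang 117.3 r 0.1496 [-0.7  0.3  0.7]
[-0.48282253  0.4407724   0.04657933  1.94313186 -0.02903818  0.75851984
  1.62350696]
```

Call:
carry_out:
  steps:
    - [[0,0,-0.014,0,0,0],[0,0,-0.014,0,0,0],[0,0,-0.014,0,0,0],[0,0,-0.014,0,0,0],[0,0,-0.014,0,0,0]]

```text
clock: 5.35
tool_pos: [0.522, 0.2034, 0.1216]
tcp_rot: [-0.234, 0.972, 0.0, 0.001]
wrist_force: [0.7, 0.3, -0.1]
opening: 0.002
gripper_force: 0.0
```

```bash
python3 -c "
from h import *
im=cams.camera('scene')
u0,v0,k=305,135,10
o=cv2.cvtColor(cv2.resize(im[v0:v0+58,u0:u0+75],None,fx=k,fy=k,interpolation=cv2.INTER_CUBIC),cv2.COLOR_RGB2BGR)
def line(P,c):
    u,v=proj('scene',P);q=[(int((a-u0+.5)*k),int((b-v0+.5)*k)) for a,b in zip(u,v)];cv2.line(o,q[0],q[1],c,1);print(q)
st();t=readout.read_state()['tool_pos'];line([t,t+[0,0,.07]],(0,0,255))
C=np.array([.59,.071]);a=np.radians(120.5);d=np.array([np.cos(a),np.sin(a)]);n=np.array([-d[1],d[0]])*.005
for s in (1,-1): line([[*(C+.172*d+s*n),.08],[*(C+.06*d+s*n),.08]],(0,255,0))
cv2.imwrite('pics/d.png',o)"
```

```text
5.4 [0.5235 0.204  0.1238] ang 116.4 r 0.1496 [0.2 0.7 2.1]
[(320, 346), (355, 131)]
[(344, 420), (-5, 515)]
[(362, 440), (11, 536)]
```

View pics/d.png

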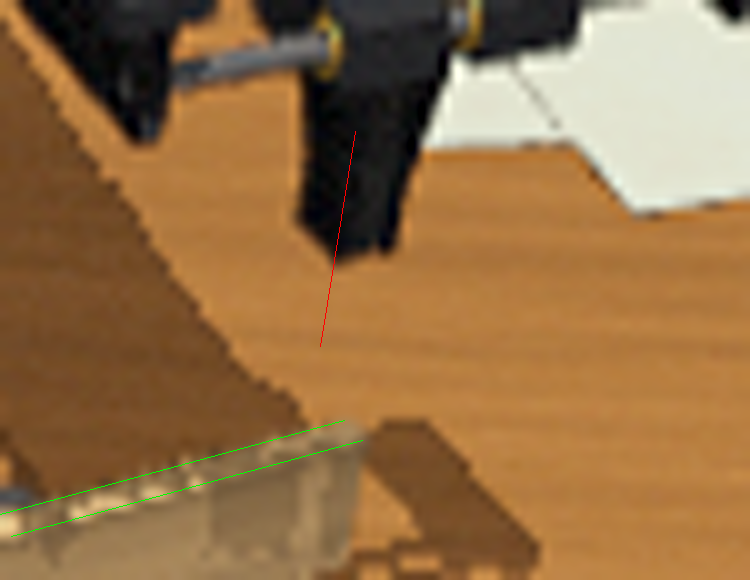

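The picture shows the real fingertips about 29 mm above the reported TCP. So the fingers passed over the spoke's top and touched nothing. I'll go back to the start of the push and descend 30 mm further, watching the force.

Call:
carry_out:
  steps:
    - [[0.0157,-0.0008,0,0,0,-6],[0.0157,-0.0008,0,0,0,-6],[0.0157,-0.0008,0,0,0,-6],[0,0,0,0,0,0],[0,0,0,0,0,0]]

```text
clock: 5.9
tool_pos: [0.4843, 0.1759, 0.1202]
tcp_rot: [-0.382, 0.924, 0.0, 0.001]
wrist_force: [-0.4, 0.6, -0.4]
opening: 0.008
gripper_force: 0.0
```

Call:
carry_out:
  steps:
    - [[0,0,0.02,0,0,0],[0,0,0.02,0,0,0],[0,0,0.02,0,0,0],[0,0,0.01,0,0,0],[0,0,0,0,0,0]]

```text
clock: 6.4
tool_pos: [0.4832, 0.1758, 0.0485]
tcp_rot: [-0.383, 0.924, 0.0, -0.001]
wrist_force: [0.2, -0.3, 0.4]
opening: 0.007
gripper_force: 0.0
```

Call:
carry_out:
  steps:
    - [[0,0,0.01,0,0,0],[0,0,0.01,0,0,0],[0,0,0.01,0,0,0],[0,0,0,0,0,0],[0,0,0,0,0,0]]

```text
clock: 6.9
tool_pos: [0.4836, 0.1756, 0.0195]
tcp_rot: [-0.383, 0.924, 0.0, -0.0]
wrist_force: [0.2, -0.3, 0.4]
opening: 0.003
gripper_force: 0.0
```

Call:
carry_out:
  steps:
    - [[-0.0078,-0.0002,0,0,0,3],[-0.0078,-0.0002,0,0,0,3],[-0.0078,-0.0002,0,0,0,3],[-0.0078,-0.0002,0,0,0,3],[-0.0078,-0.0002,0,0,0,3]]

```text
clock: 7.4
tool_pos: [0.5138, 0.199, 0.0201]
tcp_rot: [-0.258, 0.966, -0.0, -0.001]
wrist_force: [-1.2, -1.2, 1.5]
opening: 0.004
gripper_force: 1.3
```

```bash
python3 -c "
from h import *
st();print(look('e'))
print([(np.round(d['position'],3).tolist(),round(d['p'],2)) for d in nets.mark_of('top','spoke')])"
```

```text
7.4 [0.5138 0.199  0.0201] ang 120.6 r 0.1498 [-1.2 -1.2  1.5]
(array([23.5]), np.float32(113.8383))
[([0.745, 0.136, 0.056], 0.56)]
```

The carousel now turns with the finger: the spoke is at 113.5° and the finger at 120.6°. I'll continue along the arc.

Call:
carry_out:
  steps:
    - [[-0.0104,-0.0004,0,0,0,4],[-0.0131,-0.0006,0,0,0,5],[-0.0157,-0.0008,0,0,0,6],[-0.0157,-0.0008,0,0,0,6],[-0.0157,-0.0008,0,0,0,6]]

```text
clock: 8.0
tool_pos: [0.5801, 0.2188, 0.0196]
tcp_rot: [-0.025, 1.0, -0.0, -0.002]
wrist_force: [-3.1, -2.4, 2.3]
opening: 0.008
gripper_force: 1.8
```

Call:
carry_out:
  steps:
    - [[-0.0157,-0.0008,0,0,0,6],[-0.0157,-0.0008,0,0,0,6],[-0.0157,-0.0008,0,0,0,6],[-0.0157,-0.0008,0,0,0,6],[-0.0157,-0.0008,0,0,0,6]]

```text
clock: 8.5
tool_pos: [0.6559, 0.2037, 0.0193]
tcp_rot: [0.234, 0.972, -0.0, -0.002]
wrist_force: [-3.2, 0.1, -0.3]
opening: 0.004
gripper_force: 1.7
```

```bash
python3 -c "
from h import *
st();print(look());print(readout.read_state()['joint_positions'])"
```

```text
8.5 [0.6559 0.2037 0.0193] ang 63.8 r 0.1490 [-3.2  0.1 -0.3]
(array([57.]), np.float32(101.132484))
[-0.57524163  0.67243263  0.32355063  1.6512119  -0.2626033   0.86082829
  0.94799347]
```

Call:
carry_out:
  steps:
    - [[-0.0157,-0.0008,0,0,0,6],[-0.0157,-0.0008,0,0,0,6],[-0.0157,-0.0008,0,0,0,6],[-0.0157,-0.0008,0,0,0,6],[-0.0157,-0.0008,0,0,0,6]]

```text
clock: 9.05
tool_pos: [0.7138, 0.1533, 0.0192]
tcp_rot: [0.477, 0.879, 0.0, -0.002]
wrist_force: [-3.9, 1.8, 1.5]
opening: 0.004
gripper_force: 1.7
```

Call:
carry_out:
  steps:
    - [[-0.0157,-0.0008,0,0,0,6],[-0.0157,-0.0008,0,0,0,6],[-0.0157,-0.0008,0,0,0,6],[-0.0157,-0.0008,0,0,0,6],[-0.0157,-0.0008,0,0,0,6]]

```text
clock: 9.55
tool_pos: [0.7388, 0.0804, 0.0193]
tcp_rot: [0.688, 0.726, 0.001, -0.002]
wrist_force: [-2.3, 3.6, 0.5]
opening: 0.006
gripper_force: 1.7
```

```bash
python3 -c "
from h import *
st();print(look());print(readout.read_state()['joint_positions'],[(np.round(d['position'],3).tolist(),round(d['p'],2)) for d in nets.mark_of('top','jug')])"
```

```text
9.55 [0.7388 0.0804 0.0193] ang 4.0 r 0.1492 [-2.3  3.6  0.5]
(array([88.]), np.float32(94.56269))
[-0.51043708  0.79934587  0.58181847  1.51251625 -0.49367279  0.98060519
  0.25777894] []
```

Call:
carry_out:
  steps:
    - [[-0.0157,-0.0008,0,0,0,6],[-0.0157,-0.0008,0,0,0,6],[-0.0157,-0.0008,0,0,0,6],[-0.0157,-0.0008,0,0,0,6],[-0.0157,-0.0008,0,0,0,6]]

```text
clock: 10.15
tool_pos: [0.7249, 0.0043, 0.0198]
tcp_rot: [0.852, 0.524, 0.002, -0.001]
wrist_force: [0.2, 2.8, -1.4]
opening: 0.006
gripper_force: 1.7
```

Call:
carry_out:
  steps:
    - [[-0.0157,-0.0008,0,0,0,6],[-0.0131,-0.0006,0,0,0,5],[-0.0078,-0.0002,0,0,0,3],[-0.0052,-0.0001,0,0,0,2],[-0.0026,0,0,0,0,1]]

```text
clock: 10.65
tool_pos: [0.6985, -0.0337, 0.0198]
tcp_rot: [0.92, 0.392, 0.001, -0.0]
wrist_force: [1.1, 1.7, -0.0]
opening: 0.004
gripper_force: 1.0
```

```bash
python3 -c "
from h import *
st();print(look())
for c in ('top','scene'):
    cams.camera(c)
    for l in ('jug','spoke','track_bay'):print(c,l,[(np.round(d['position'],3).tolist(),round(d['p'],2)) for d in nets.mark_of(c,l)])"
```

```text
10.65 [ 0.6985 -0.0337  0.0198] ang -43.7 r 0.1500 [ 1.1  1.7 -0. ]
(array([40.]), np.float32(70.48827))
top jug []
top spoke [([0.455, -0.043, 0.054], 0.88)]
top track_bay [([0.672, 0.052, 0.032], 0.93), ([0.425, 0.46, -0.002], 0.35)]
scene jug [([0.669, 0.071, 0.033], 0.9)]
scene spoke []
scene track_bay [([0.671, 0.056, 0.03], 0.59)]
```

Call:
carry_out:
  steps:
    - [[-0.0052,-0.0001,0,0,0,2],[-0.0052,-0.0001,0,0,0,2],[-0.0026,0,0,0,0,1],[0,0,0,0,0,0],[0,0,0,0,0,0]]

```text
clock: 11.6
tool_pos: [0.6882, -0.0444, 0.0197]
tcp_rot: [0.937, 0.35, -0.001, 0.0]
wrist_force: [0.2, 0.4, -0.0]
opening: 0.007
gripper_force: 0.0
```

Call:
carry_out:
  steps:
    - [[0.005,0,0,0,0,0],[0.01,0,0,0,0,0],[0,0,-0.03,0,0,0],[0,0,-0.04,0,0,0],[0,0,-0.04,0,0,0]]

```text
clock: 12.1
tool_pos: [0.7004, -0.0329, 0.1304]
tcp_rot: [0.936, 0.351, -0.001, 0.0]
wrist_force: [0.9, -0.8, -0.2]
opening: 0.004
gripper_force: 0.0
```

Call:
carry_out:
  steps:
    - [[0,0,-0.04,0,0,0],[0,0,-0.04,0,0,0],[0,0.04,-0.02,0,0,0],[0,0.045,0,0,0,0],[0,0.045,0,0,0,0]]

```text
clock: 12.6
tool_pos: [0.7877, -0.131, 0.2312]
tcp_rot: [0.936, 0.352, 0.001, 0.0]
wrist_force: [1.0, 0.6, 0.1]
opening: 0.007
gripper_force: 0.0
```

Call:
carry_out:
  steps:
    - [[0,0.045,0,0,0,0],[0,0.045,0,0,0,0],[0,0.045,0,0,0,0],[0,0,0,0,0,0],[0,0,0,0,0,0]]

```text
clock: 13.1
tool_pos: [0.874, -0.2354, 0.2271]
tcp_rot: [0.937, 0.35, -0.001, -0.0]
wrist_force: [0.3, -0.0, -0.4]
opening: 0.005
gripper_force: 0.0
```

```bash
python3 -c "
from h import *
st();print(look('f'))
cams.camera('scene')
for c in ('top','scene'):
    for l in ('jug','spoke','track_bay'):print(c,l,[(np.round(d['position'],3).tolist(),round(d['p'],2)) for d in nets.mark_of(c,l)])"
```

```text
13.1 [ 0.874  -0.2354  0.2271] ang -47.1 r 0.4171 [ 0.3 -0.  -0.4]
(array([9.]), np.float32(69.16823))
top jug [([0.676, 0.062, 0.03], 0.6), ([0.598, 0.148, 0.034], 0.4)]
top spoke []
top track_bay []
scene jug [([0.668, 0.064, 0.032], 0.8)]
scene spoke [([0.444, -0.025, 0.055], 0.83)]
scene track_bay [([0.666, 0.058, 0.028], 0.69)]
```

View pics/f.png

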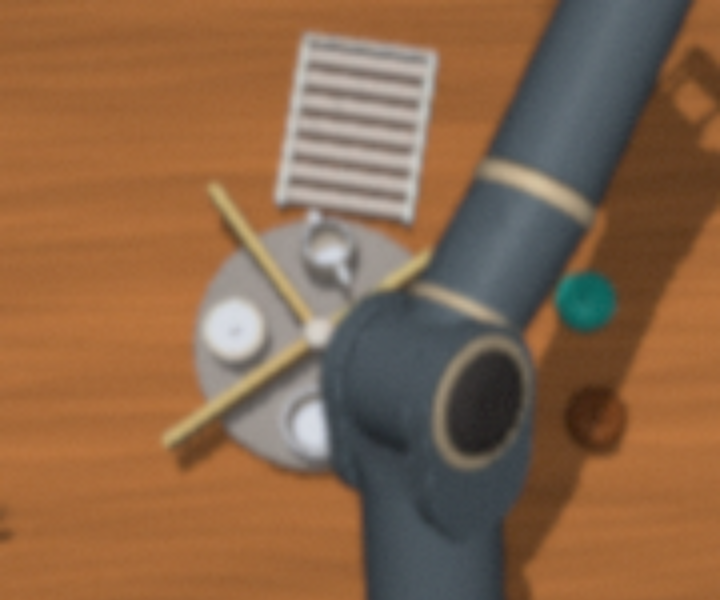

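```bash
python3 -c "
from h import *
f=lambda p,z:toplane('top',np.array([[p[0]/4+150-.4,p[1]/4+105-.4]]),z)[0,:2]
an=lambda a,b,z:round(float(np.degrees(np.arctan2(*(f(b,z)-f(a,z))[::-1]))),1)
print('spokes',an((318,333),(213,187),.082),an((318,333),(170,440),.082),'track edges',an((281,200),(306,38),.025),an((409,217),(434,55),.025))
m=(f((281,200),.025)+f((409,217),.025)+f((306,38),.025)+f((434,55),.025))/4;h=f((318,333),.084);d=m-h;print(m,h,np.degrees(np.arctan2(d[1],d[0])))
im,th,s=car();g=s.mean(1)
for lo,hi in ((28,45),(118,135)):
    i=np.arange(lo*2,hi*2);w=np.clip(g[i]-np.percentile(g[i],60),0,None);print(lo,(w*i).sum()/w.sum()/2)
s=readout.read_state();print(np.abs(s['joint_vel']).max())"
```

```text
spokes 34.1 125.1 track edges -9.2 -10.0
[0.80149215 0.03088424] [0.58781686 0.07009002] -10.39715287609184
28 33.91650826843879
118 124.45009259787544
0.009830867160267152
```

The jug bay sits at about -10.6° and the track at about -10°, within tolerance. The carousel and arm are at rest and clear of each other.

```bash
python3 -c "
from plant import job
print(job.finish_job())"
```

```text
the job is handed in; nothing more can be done
None
```

The milk jug's bay now faces the roller track to within about 1° by my measurement; the carousel is at rest, the arm is clear, and the job is handed in with no verdict returned. On the first pass the fingers went over the spoke's top without contact, because the real fingertips sit about 29 mm above the reported TCP. If the judge uses the reported position, that pass may count as the grasp point entering the board.

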